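Reset the readout and hold the bleed valve half open

ROBOT

A 6-joint arm with a two-finger parallel gripper is mounted at the origin on the work surface. World frame = base frame: x ahead of the robot, y to its left, z up, the work surface at z = 0. Lengths are in m, angles in rad, forces in N, time in s.
With the tool pointing down it reaches from about 0.375 to 0.975 m from the base axis. Payload 3.8 kg.
Tool frame: the origin (TCP) lies midway between the tips of the shut fingers; the grasp point (between the pads) lies 19 mm behind it; z points along the fingers, y is the line along which they close (so a half turn about z gives the same grasp; the last joint's range is limited). The gripper opens to 85 mm and grips with 20 to 120 N. Pads are 22 mm wide; open, the fingers measure 114 mm over their backs; the gripper's body (76 mm by 85 mm) begins 54 mm behind the grasp point. The pads swing forward as they close: fully open they stand 13 mm farther back than shut.
Start: joints at [1.119, 0.264, 1.604, -0, 1.274, -0.037], TCP at [0.272, 0.618, 0.231] pointing down, gripper open.
Joint ranges: [-2.63, 2.63], [-0.94, 2.18], [0.31, 2.57], [-1.31, 4.45], [0, 2.66], [-2.55, 2.55]. Speed limits (rad/s): [2.57, 2.57, 3.14, 3.14, 3.14, 3.14].

INTERFACE

Orientations are given as a rotation vector (axis times angle).
In Python, from workcell import read_state, vision, ticket gives the robot as it stands. The module is installed in compiled form; this text tells all that it offers.
- The arm moves only by the tool jog_arm, never from a script. Its arguments are lists of equal length, an entry for each row: "turn": the turn, a rotation vector about the tool's x, y, z in rad, a list of three; "delta_pos": the shift along the tool's x, y, z in m, a list of three; "gripper": the finger opening in m, from 0 to 0.0854. In form: {"turn": [[rx, ry, rz], ...], "delta_pos": [[dx, dy, dz], ...], "gripper": [gripper, ...]}. A call has 1 to 20 rows; each row shifts and turns the commanded pose from where the row before left it, along the tool's axes as they then stand; what a row does not reach is not made up. A row lasts 1/12 s, in which the tool goes at most 41.7 mm and 7.16 degrees, less where a joint would pass 70% of its speed; a pose out of reach is approached as far as the arm can. A call with a gripper value outside its range is refused whole. The fingers move at their own pace and stop on an object; "grip_force" is the grip in N (left out, the last holds). Time passes only in rows, so rows that do not move let the fingers close. It gives the time, the measured TCP pose, the force, the opening and the grip force at its end, in the units of the state.
- read_state(): the state, without advancing time (a new reading comes with each control period).
- vision.read_camera(name): name is "scene" or "top" or "wrist"; returns the picture (384x512x3 uint8, red, green, blue); there is no depth.
- vision.calibration(name): a dict with "vfov" (degrees; the focal length in pixels is half the picture's height over the tangent of half this angle, whatever the lens; pixels are square), "cx", "cy" (the principal point, pixels), "dist" ([k1, k2, p1, p2, k3] as OpenCV has them; the pictures are not rectified), "R" (3x3) and "t" (3): a world point X has camera coordinates R X + t; the wrist camera has in their place "mount" (4x4, takes a point from camera to tool coordinates, whose origin is the TCP and whose axes are the flange's). Camera axes: x right, y down, z forward; pixel columns grow to the right and rows downward; lengths in m; the calibration is good to about 2 mm. A picture is of the moment at which its call begins: read the wrist's pose just before it. calibration takes no time and is no camera call.
- ticket.finish_job(): hands the job in; it is judged then, once.
The state is a dict: "time": time; "q": joint angles; "joint_vel": joint speeds; "joint_torque": joint torques, N m; "tool_pos": TCP position; "tcp_rot": TCP orientation; "wrist_force": force on the tool from outside, world axes, zero at the start; "torque": the same for the moment, N m; "width": opening from 0.0 (shut) to 1.0 (fully open); "grip_force": force on a finger pad.
Only numpy, scipy, OpenCV 4.12 (cv2) and the standard library are available. Lean on these libraries where they do the work, as an engineer would, in place of code of your own. Each camera call takes 0.05 s, during which the arm holds its last target. There are 200 camera calls.

TASK

Take the stylus out of its holder and with its tip press the small recessed reset key on the pressure tester's readout all the way in, then let the key spring back up. Then, still with the stylus, push the spring-loaded brass bleed plunger in the round port on top of the tester half way down (about 8 of its 16 mm, never to the bottom) and keep it there: the job finishes while you are still gripping the stylus and holding the plunger half way. Leave the loose ring weight, the brass adapter and the spanner where they are.

Things in the scene. Friction and masses are not known exactly. Their poses are not given: they have to be found in the camera images.
- stylus_handle (a point): Centre of the handle of the stylus, a loose round tool 112 mm long, 40 to 85 g, standing upright, tip down, in the holder. The handle is aluminium, 16 mm in diameter, with three thin black bands, 56 mm long, 56 to 112 mm from the tip; this point lies on the axis 84 mm from the tip, 28 mm above the black guard collar. Its z axis runs from the tip to the handle.
- stylus_tip (a point): Centre of the flat end of the stylus' tip; z runs from here up the stylus. From here up: steel tip 6 mm in diameter to 20 mm, shank 9 mm in diameter to 50 mm, black collar 26 mm in diameter to 56 mm, then the handle, its centre at 84 mm.
- holder_top (a point): Centre of the top face of the stylus holder, a fixed grey block 70 x 70 mm, 55 mm high, with one round hole 12 mm in diameter, 52 mm deep, in which the stylus' shank stands; the collar rests on this face. The stylus must rise 50 mm to leave it.
- tester: The pressure tester: fixed cream housing 220 (x) x 280 (y) x 90 mm high, origin at the centre of its underside. On its flat top: grey readout block 70 x 90 x 18 mm at x -45, y -75 with display, flat keys and the reset hole; round steel bleed port at x -45, y +50; flat blue dial gauge 80 mm in diameter, 25 mm high, at x +62, y +85; steel stub 25 mm high at x +70, y -90. Hand wheels on its -x face: not used.
- reset_mouth (a point): Centre of the mouth of the reset key's round hole in the upper face of the readout block, 18 mm above the tester's top (108 mm above the bench). The hole is 16 mm in diameter; z up.
- reset_key: The reset key, a light grey round spring key 13 mm in diameter inside that hole; its top is 6 mm below the mouth at rest. Origin at its foot, 7 mm below its top; moves straight down.
- reset_travel (a joint): How far the reset key is pressed, in m: 0 at rest, 0.004 fully in (hard stop). Its spring takes 1.5 N to start and 3.5 N to be fully in; it springs back by itself.
- port_rim (a point): Centre of the rim of the bleed port, a steel collar 42 mm outside and 29 mm inside diameter, 30 mm high on the tester's top (rim 120 mm above the bench); z up. At rest the plunger's flat top is flush with this rim.
- bleed_plunger: The brass bleed plunger, 25 mm in diameter, flat top; origin on its axis 10 mm below its top; moves straight down inside the port.
- bleed_travel (a joint): How far the bleed plunger is pressed, in m: 0 at rest (flush with the rim), 0.016 at the bottom. Half way is 0.008. Its spring takes 2.1 N to start, 4.9 N at half way, 7.7 N at the bottom, and pushes it back up when let go.
- weight: Bystander: a loose steel ring weight 80 mm in diameter, 30 mm high, 0.8 kg, flat on the bench. Origin at the centre of its underside.
- adapter: Bystander: a loose brass adapter fitting 32 mm in diameter, 46 mm high, standing on the bench. Origin at the centre of its underside.
- spanner: Bystander: a loose steel spanner lying flat on the bench, about 180 mm long, 7 to 12 mm high. Origin at about its middle.
There are look-alikes about, which are no part of the job. What is shaped like the part that bears stylus_handle but orange is not meant. Leave any black look-alike of the part that bears holder_top alone.

How it is judged:
On the way, in this order (a step that is already met when the one before it is completed fails the run):
1. the stylus is lifted clear of its holder by the fingers (z of stylus_tip in the frame of holder_top above 0.003 m and contact force between the fingers and stylus above 1 N), for 0.1 s.
2. the reset key is pressed fully in with the stylus, the bleed plunger being up (value of joint reset_travel above 0.0032 m and contact force between stylus and reset_key above 1 N and value of joint bleed_travel below 0.001 m), for 0.1 s.
3. the reset key has sprung back up and the bleed plunger is still up (value of joint reset_travel below 0.0008 m and value of joint bleed_travel below 0.001 m), for 0.1 s.
At the end, for the whole second after the job is handed in: The bleed plunger is held 8 mm down, give or take 3 mm, by the stylus (pushing with more than 1.5 N), the stylus is gripped in the fingers, no part of the robot itself touches the plunger, and the reset key is back up (value of joint bleed_travel between 0.005 and 0.011 m and contact force between stylus and bleed_plunger above 1.5 N and contact force between the fingers and stylus above 1 N and contact force between each of the fingers, the arm and bleed_plunger below 0.3 N and value of joint reset_travel below 0.0008 m); the arm keeps its last pose, push and grip.
It fails at once if the bleed plunger is pushed to the bottom (beyond 14.5 of 16 mm) (value of joint bleed_travel above 0.0145 m).
It fails at once if the weight, the adapter or the spanner is moved more than 25 mm (distance of any of weight, adapter, spanner from where it was at the start of the episode above 0.025 m).
It also fails if it takes over 45 s, if anything falls off the work surface, if the arm or the gripper's body presses on something with over 40 N, if the wrist force passes 120 N, or if a joint passes its speed limit or range.

## Working session

There is one attempt and no reset: what is moved stays moved. The work goes in short steps, Python scripts to look and compute and a tool call to move; the robot and the scene stay as the last step left them, time stands still between calls to the robot, and variables do not carry over. Pictures are saved under pics/ and viewed, at most 10 in all, crops included, and the job is handed in when it is done.

Besides the shell and the picture viewer there is one more tool, called after "Request:" as a command line: name --argument value ..., lists and objects as JSON in quotes. jog_arm: Moves the arm, as the interface text tells. Its arguments: {"type":"object","properties":{"turn":{"type":"array","items":{"type":"array","items":{"type":"number"}}},"delta_pos":{"type":"array","items":{"type":"array","items":{"type":"number"}}},"gripper":{"type":"array","items":{"type":"number"}},"grip_force":{"type":"number"}},"required":["turn","delta_pos","gripper"]}

```bash
mkdir -p pics; python3 - <<'E'
from workcell import read_state, vision
import cv2,pprint,numpy as np
pprint.pprint(read_state())
for n in("scene","top"):
    cv2.imwrite(f"pics/{n}0.png",vision.read_camera(n)[:,:,::-1]); print(n,vision.calibration(n))
print(vision.calibration("wrist"))
E
```

```text
{'grip_force': 0.0,
 'joint_torque': array([-3.07379232e-04, -5.15113378e+01, -3.67318547e+01, -1.25269262e-04,
        1.30966731e-02, -1.07934235e-05]),
 'joint_vel': array([ 9.26126566e-05,  9.11783636e-04, -4.63943607e-04,  9.86610982e-04,
       -1.50967318e-03, -5.82051117e-04]),
 'q': array([ 1.11910577e+00,  2.64763548e-01,  1.60539638e+00,  1.67251444e-05,
        1.27369597e+00, -3.68511574e-02]),
 'tcp_rot': array([-0.646857  , -3.07370009,  0.00344287]),
 'time': 0.0,
 'tool_pos': array([0.27169673, 0.61709479, 0.22994294]),
 'torque': array([-0.0100051 , -0.02538918,  0.01125921]),
 'width': 0.9976321735822838,
 'wrist_force': array([ 0.60178017, -0.98883694, -0.14355038])}
scene {'vfov': 57.266629028580624, 'cx': 253.48149160519299, 'cy': 193.13273281073978, 'dist': array([-0.03649896,  0.        ,  0.        ,  0.        ,  0.        ]), 'R': array([[-0.13526403,  0.99072541, -0.01291548],
       [ 0.53253194,  0.06170197, -0.84415793],
       [-0.83553179, -0.12106211, -0.53593898]]), 't': array([ 0.01124109, -0.16831288,  1.50056558])}
top {'vfov': 57.099634256529505, 'cx': 250.96257196859077, 'cy': 197.99286476136322, 'dist': array([-0.09386001,  0.        ,  0.        ,  0.        ,  0.        ]), 'R': array([[-0.02200959, -0.99967413, -0.01293104],
       [-0.98133757,  0.02407367, -0.19078007],
       [ 0.1910292 ,  0.00849072, -0.98154763]]), 't': array([0.06601433, 0.49173361, 1.23438666])}
{'vfov': 59.70743056796411, 'cx': 255.38949827879236, 'cy': 189.6679981850592, 'dist': array([-0.00997417,  0.        ,  0.        ,  0.        ,  0.        ]), 'mount': array([[ 1.07711423e-03, -9.49743244e-01, -3.13028129e-01,
         8.07179589e-02],
       [ 9.99999400e-01,  1.08583333e-03,  1.46474730e-04,
        -7.24552843e-05],
       [ 2.00782991e-04, -3.13028099e-01,  9.49743844e-01,
        -1.42502321e-01],
       [ 0.00000000e+00,  0.00000000e+00,  0.00000000e+00,
         1.00000000e+00]])}
```

View pics/scene0.png

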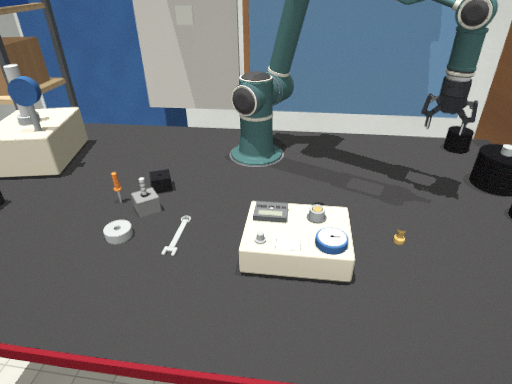

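View pics/top0.png

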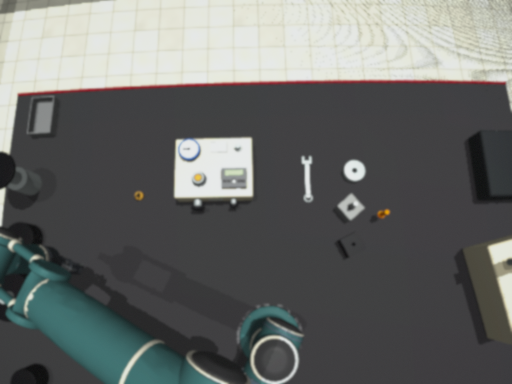

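The scene view shows the grey holder with the aluminium stylus at (145,195), the orange look-alike at (116,187) and the black look-alike holder at (160,181). In the top view these are at (350,207), (383,213) and (350,245). The tester is at scene (298,240) and top (213,170). I'll confirm which is which in an enlarged crop.

```bash
cat > h.py <<'E'
import numpy as np,cv2
from scipy.spatial.transform import Rotation as Ro
from workcell import read_state, vision
def cam(n,st=None):
    c=vision.calibration(n); f=192/np.tan(np.radians(c["vfov"]/2))
    K=np.array([[f,0,c["cx"]],[0,f,c["cy"]],[0,0,1]]); d=np.array(c["dist"])
    if n=="wrist":
        T=np.eye(4);T[:3,:3]=Ro.from_rotvec(st["tcp_rot"]).as_matrix();T[:3,3]=st["tool_pos"]
        W=np.linalg.inv(T@c["mount"]); R,t=W[:3,:3],W[:3,3]
    else: R,t=np.array(c["R"]),np.array(c["t"])
    return K,d,R,t
def ray(C,uv):
    K,d,R,t=C; p=cv2.undistortPoints(np.array([[uv]],float),K,d)[0,0]
    v=R.T@np.array([p[0],p[1],1]); return -R.T@t, v/np.linalg.norm(v)
def atz(C,uv,z):
    o,v=ray(C,uv); return o+v*(z-o[2])/v[2]
def tri(*cu):
    A=0;b=0
    for C,uv in cu:
        o,v=ray(C,uv);P=np.eye(3)-np.outer(v,v);A=A+P;b=b+P@o
    X=np.linalg.solve(A,b); return X,[np.linalg.norm((np.eye(3)-np.outer(ray(C,u)[1],ray(C,u)[1]))@(X-ray(C,u)[0])) for C,u in cu]
def proj(C,X):
    K,d,R,t=C; return cv2.projectPoints(np.array(X,float).reshape(-1,1,3),cv2.Rodrigues(R)[0],t,K,d)[0].reshape(-1,2)
E
python3 - <<'E'
from h import *
a=cv2.imread("pics/scene0.png");b=cv2.imread("pics/top0.png")
def c(i,x,y,w,h): return cv2.resize(i[y:y+h,x:x+w],(400,300),interpolation=cv2.INTER_CUBIC)
m=np.vstack([np.hstack([c(a,100,165,80,60),c(b,325,185,80,60)]),np.hstack([c(a,235,190,120,90),c(b,165,130,100,75)])])
cv2.imwrite("pics/m1.png",m)
S,T=cam("scene"),cam("top")
for n,p,q in (("holder",(145,195),(350,207)),("orange",(116,180),(385,213)),("adapter",(400,235),(139,195)),("port",(317,210),(199,179))): print(n,tri((S,p),(T,q)))
E
```

```text
holder (array([ 0.44996176, -0.30240274,  0.05515655]), [np.float64(0.0003718232850225476), np.float64(0.0003718232850226618)])
orange (array([ 0.41905542, -0.41397534,  0.08675879]), [np.float64(0.0027972185732745344), np.float64(0.0027972185732745665)])
adapter (array([0.52038127, 0.47889761, 0.02201607]), [np.float64(0.002674031366638921), np.float64(0.0026740313666391026)])
port (array([0.55271566, 0.23660882, 0.11234211]), [np.float64(0.0023205923538402286), np.float64(0.002320592353840195)])
```

View pics/m1.png

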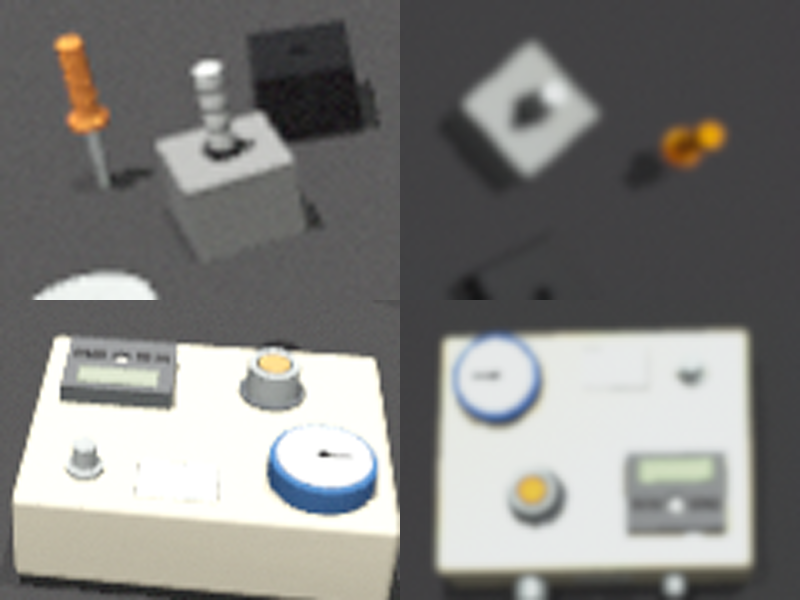

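The crop shows the banded aluminium stylus in the grey holder (scene ≈(141,179) at its top, top ≈(356,204)). That one is meant: the orange one and the black block, which has only an empty hole, are the look-alikes. The reset hole is at scene (271.6,207), top (234,181), and the brass plunger at scene (317.5,209), top (198,177.5).

```bash
python3 - <<'E'
from h import *
S,T=cam("scene"),cam("top")
np.set_printoptions(precision=4,suppress=True)
for n,p,q in (("stylus top",(141.5,178.8),(355.8,204)),("holder",(145,195),(351,206.6)),("reset",(271.6,207.1),(234.2,181.2)),("port",(317.5,209.2),(198,177.5))): print(n,*tri((S,p),(T,q)))
# tester top corners from top cam, z .09
cs=[atz(T,(165+x*.25,130+y*.25),.09) for x,y in((43,32),(348,29),(352,270),(38,272))]; print(np.array(cs))
hc=[atz(T,(325+x*.2,185+y*.2),.055) for x,y in((133,38),(200,112),(132,180),(62,100))]; print(np.array(hc),np.mean(hc,0))
s=read_state();print(Ro.from_rotvec(s["tcp_rot"]).as_matrix())
E
```

```text
stylus top [ 0.4495 -0.3049  0.1155] [np.float64(0.0014608344828690588), np.float64(0.0014608344828691017)]
holder [ 0.4506 -0.3041  0.0558] [np.float64(0.0015342667676773612), np.float64(0.001534266767677213)]
reset [0.5431 0.1132 0.1055] [np.float64(0.0017563719203670303), np.float64(0.0017563719203670444)]
port [0.5567 0.2383 0.118 ] [np.float64(0.0014017875329570247), np.float64(0.0014017875329570594)]
[[0.7159 0.3252 0.09  ]
 [0.7102 0.0455 0.09  ]
 [0.4865 0.047  0.09  ]
 [0.4915 0.3246 0.09  ]]
[[ 0.5027 -0.312   0.055 ]
 [ 0.447  -0.3569  0.055 ]
 [ 0.399  -0.3034  0.055 ]
 [ 0.4583 -0.2567  0.055 ]] [ 0.4518 -0.3072  0.055 ]
[[-0.9152  0.403  -0.0009]
 [ 0.403   0.9152 -0.0018]
 [ 0.0001 -0.0021 -1.    ]]
```

Request:
jog_arm --turn '[[0, 0, 0.1156], [0, 0, 0.1156], [0, 0, 0.1156], [0, 0, 0.1156], [0, 0, 0.1156], [0, 0, 0.1156], [0, 0, 0.1156], [0, 0, 0.1156], [0, 0, 0.1156], [0, 0, 0.1156]]' --delta_pos '[[0, 0, -0.008], [0, 0, -0.008], [0, 0, -0.008], [0, 0, -0.008], [0, 0, -0.008], [0, 0, -0.008], [0, 0, -0.008], [0, 0, -0.008], [0, 0, -0.008], [0, 0, -0.008]]' --gripper '[0.085, 0.085, 0.085, 0.085, 0.085, 0.085, 0.085, 0.085, 0.085, 0.085]'

```text
time: 0.93
tool_pos: [0.2719, 0.6174, 0.3108]
tcp_rot: [2.227, 2.215, -0.002]
wrist_force: [-0.1, -0.7, 0.2]
width: 0.998
grip_force: 0.0
```

Request:
jog_arm --turn '[[0, 0, 0], [0, 0, 0], [0, 0, 0], [0, 0, 0], [0, 0, 0], [0, 0, 0], [0, 0, 0], [0, 0, 0], [0, 0, 0], [0, 0, 0], [0, 0, 0], [0, 0, 0], [0, 0, 0], [0, 0, 0]]' --delta_pos '[[-0.036, 0.018, 0], [-0.036, 0.018, 0], [-0.036, 0.018, 0], [-0.036, 0.018, 0], [-0.036, 0.018, 0], [-0.036, 0.018, 0], [-0.036, 0.018, 0], [-0.036, 0.018, 0], [-0.036, 0.018, 0], [-0.036, 0.018, 0], [-0.036, 0.018, 0], [-0.036, 0.018, 0], [-0.036, 0.018, 0], [0, 0, 0]]' --gripper '[0.085, 0.085, 0.085, 0.085, 0.085, 0.085, 0.085, 0.085, 0.085, 0.085, 0.085, 0.085, 0.085, 0.085]'

```text
time: 2.1
tool_pos: [0.5083, 0.1435, 0.3107]
tcp_rot: [2.226, 2.212, -0.003]
wrist_force: [0.7, 0.6, 0.4]
width: 0.994
grip_force: 0.0
```

```bash
python3 - <<'E'
from h import *
import pickle
s=read_state();im=vision.read_camera("wrist");cv2.imwrite("pics/w1.png",im[:,:,::-1]);pickle.dump(s,open("w1.pkl","wb"))
print(s["tool_pos"],Ro.from_rotvec(s["tcp_rot"]).as_matrix(),s["q"])
print(proj(cam("wrist",s),[[.5431,.1132,.108],[.5567,.2383,.12]]))
E
```

```text
[0.50828067 0.14354072 0.31073576] [[ 6.28072375e-03  9.99979962e-01  7.92058531e-04]
 [ 9.99972962e-01 -6.27764642e-03 -3.82963859e-03]
 [-3.82458959e-03  8.16090017e-04 -9.99992353e-01]] [ 0.23065097 -0.05626504  1.81031801 -0.0039758   1.38764552  0.23765454]
[[287.77160439 186.10296276]
 [306.9165726   62.26691526]]
```

View pics/w1.png

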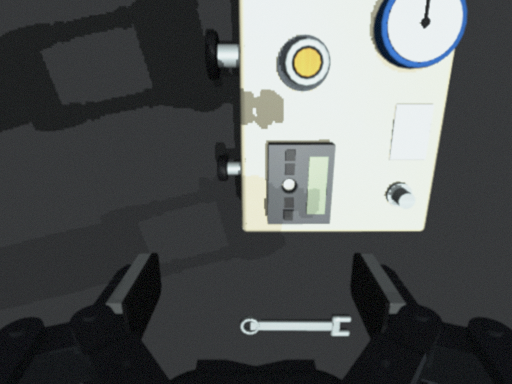

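The wrist view shows the reset key at (289,185) and the plunger at (307,62). Both agree with the projected estimates to within about 1.5 px. Next I move above the holder.

Request:
jog_arm --turn '[[0, 0, 0], [0, 0, 0], [0, 0, 0], [0, 0, 0], [0, 0, 0], [0, 0, 0], [0, 0, 0], [0, 0, 0], [0, 0, 0], [0, 0, 0], [0, 0, 0], [0, 0, 0], [0, 0, 0]]' --delta_pos '[[-0.0374, -0.0046, 0.005], [-0.0374, -0.0046, 0.005], [-0.0374, -0.0046, 0.005], [-0.0374, -0.0046, 0.005], [-0.0374, -0.0046, 0.005], [-0.0374, -0.0046, 0.005], [-0.0374, -0.0046, 0.005], [-0.0374, -0.0046, 0.005], [-0.0374, -0.0046, 0.005], [-0.0374, -0.0046, 0.005], [-0.0374, -0.0046, 0.005], [-0.0374, -0.0046, 0.005], [0, 0, 0]]' --gripper '[0.085, 0.085, 0.085, 0.085, 0.085, 0.085, 0.085, 0.085, 0.085, 0.085, 0.085, 0.085, 0.085]'

```text
time: 3.23
tool_pos: [0.4497, -0.3031, 0.2497]
tcp_rot: [-2.225, -2.217, 0.004]
wrist_force: [-0.4, -0.1, -0.3]
width: 0.996
grip_force: 0.0
```

```bash
python3 - <<'E'
from h import *
import pickle
s=read_state();im=vision.read_camera("wrist");cv2.imwrite("pics/w2.png",im[:,:,::-1]);pickle.dump(s,open("w2.pkl","wb"))
print(s["tool_pos"],Ro.from_rotvec(s["tcp_rot"]).as_matrix(),s["q"])
print(proj(cam("wrist",s),[[.45,-.305,.117],[.45,-.305,.061]]))
E
```

```text
[ 0.44967579 -0.30311744  0.24967257] [[ 0.00345335  0.99999164 -0.00218886]
 [ 0.99999304 -0.00345642 -0.001402  ]
 [-0.00140955 -0.002184   -0.99999662]] [-6.37489867e-01  1.75261002e-03  1.86491463e+00 -2.53904405e-03
  1.27585082e+00 -6.33295774e-01]
[[256.42281404 180.14644088]
 [256.38530898 164.31670813]]
```

View pics/w2.png

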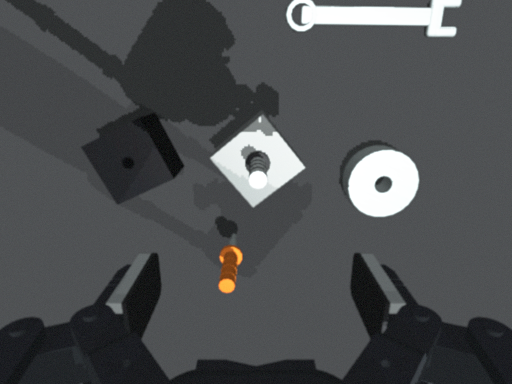

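The wrist view has the stylus top at (258,179), the orange one at (227,285), the black block at (130,165) and the ring weight at (380,180). The stylus is at (0.451,-0.3045), and 40 mm or more of room is left for the fingers. Now I descend, close and lift.

Request:
jog_arm --turn '[[0, 0, 0], [0, 0, 0], [0, 0, 0], [0, 0, 0], [0, 0, 0], [0, 0, 0], [0, 0, 0], [0, 0, 0], [0, 0, 0], [0, 0, 0], [0, 0, 0]]' --delta_pos '[[-0.0012, 0.0017, 0.02], [0, 0, 0.02], [0, 0, 0.02], [0, 0, 0.02], [0, 0, 0.02], [0, 0, 0.02], [0, 0, 0.02], [0, 0, 0.02], [0, 0, 0.01], [0, 0, 0.01], [0, 0, 0]]' --gripper '[0.085, 0.085, 0.085, 0.085, 0.085, 0.085, 0.085, 0.085, 0.085, 0.085, 0.085]'

```text
time: 4.2
tool_pos: [0.4518, -0.2982, 0.0694]
tcp_rot: [-2.217, -2.22, 0.0]
wrist_force: [0.2, -0.0, -0.1]
width: 0.995
grip_force: 0.0
```

Request:
jog_arm --turn '[[0, 0, 0], [0, 0, 0], [0, 0, 0], [0, 0, 0], [0, 0, 0], [0, 0, 0], [0, 0, 0], [0, 0, 0], [0, 0, 0], [0, 0, 0], [0, 0, 0], [0, 0, 0]]' --delta_pos '[[0, 0, 0], [0, 0, 0], [0, 0, 0], [0, 0, 0], [0, 0, 0], [0, 0, 0], [0, 0, 0], [0, 0, 0], [0, 0, 0], [0, 0, 0], [0, 0, 0], [0, 0, 0]]' --gripper '[0.005, 0.005, 0.005, 0.005, 0.005, 0.005, 0.005, 0.005, 0.005, 0.005, 0.005, 0.005]' --grip_force 70

```text
time: 5.2
tool_pos: [0.4529, -0.3007, 0.072]
tcp_rot: [2.221, 2.221, 0.0]
wrist_force: [-0.7, 0.2, 5.4]
width: 0.168
grip_force: 68.1
```

Request:
jog_arm --turn '[[0, 0, 0], [0, 0, 0], [0, 0, 0], [0, 0, 0], [0, 0, 0], [0, 0, 0], [0, 0, 0], [0, 0, 0], [0, 0, 0], [0, 0, 0], [0, 0, 0]]' --delta_pos '[[0, 0, -0.01], [0, 0, -0.02], [0, 0, -0.02], [0, 0, -0.02], [0, 0, -0.02], [0, 0, -0.02], [0, 0, -0.02], [0, 0, -0.02], [0, 0, -0.02], [0, 0, 0], [0, 0, 0]]' --gripper '[0.005, 0.005, 0.005, 0.005, 0.005, 0.005, 0.005, 0.005, 0.005, 0.005, 0.005]'

```text
time: 6.12
tool_pos: [0.4532, -0.3006, 0.2427]
tcp_rot: [2.219, 2.219, 0.001]
wrist_force: [0.4, 0.5, -1.6]
width: 0.165
grip_force: 68.6
```

```bash
python3 - <<'E'
from h import *
for k in range(3):
    s=read_state();im=vision.read_camera("wrist");print(s["tool_pos"],s["tcp_rot"],s["width"],s["wrist_force"])
sc=vision.read_camera("scene");tp=vision.read_camera("top")
cv2.imwrite("pics/w3.png",im[:,:,::-1]);cv2.imwrite("pics/s3.png",sc[:,:,::-1]);cv2.imwrite("pics/t3.png",tp[:,:,::-1])
P=[s["tool_pos"]+[0,0,.019]]; a=proj(cam("scene"),P)[0];b=proj(cam("top"),P)[0];print(a,b)
def c(i,p,w=80,h=60):
    x,y=int(p[0]-w/2),int(p[1]-h/2);print(x,y);return cv2.resize(i[y:y+h,x:x+w],(400,300),interpolation=cv2.INTER_CUBIC)
m=np.vstack([np.hstack([c(sc,a+[0,10]),c(tp,b)]),np.hstack([c(im,(256,220),240,180),c(im,(256,320),160,120)])])[:,:,::-1]
cv2.imwrite("pics/m3.png",m)
C=cam("wrist",s);print(proj(C,[s["tool_pos"]-[0,0,k] for k in(.009,.065)]))
E
```

```text
[ 0.45315017 -0.30064659  0.24265694] [2.21941248e+00 2.21946118e+00 7.79950410e-04] 0.16469537479024424 [ 0.42431877  0.46187715 -1.59896243]
[ 0.4523192  -0.30005695  0.24100939] [-2.22137303e+00 -2.22134300e+00 -5.71479454e-05] 0.1699547186530202 [ 0.62773456 -0.10231692  0.40130417]
[ 0.45182013 -0.29972039  0.23999572] [-2.22005776e+00 -2.21998414e+00  3.95458520e-04] 0.16502028692527942 [-0.17974528  0.68881091 -0.74763517]
[133.45325908 136.63175868] [366.62476975 195.2744832 ]
93 116
326 165
136 130
176 260
[[255.93171784 246.9584483 ]
 [255.94237054 206.9628843 ]]
```

View pics/m3.png

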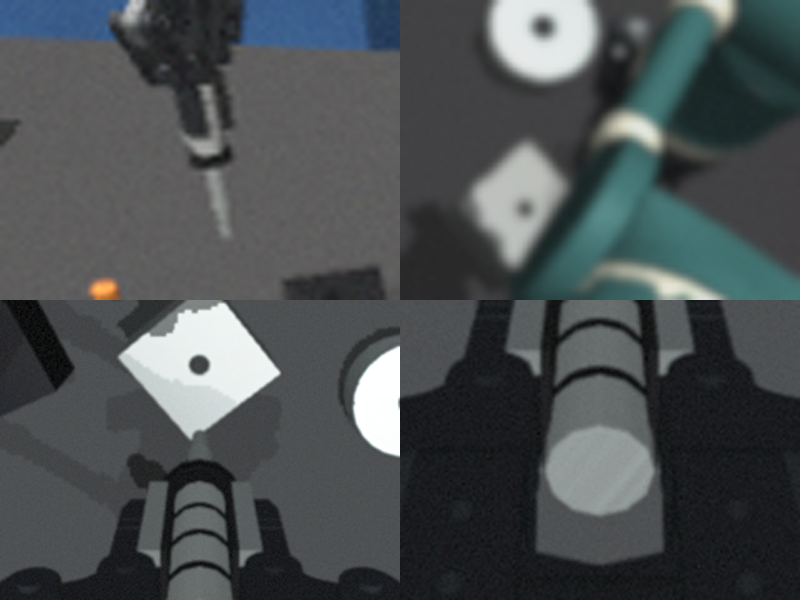

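The stylus is lifted out and gripped. In the wrist crop its tip is at about (255,209), and in the scene view at about (138,163). I now refine the tip offset and the targets.

```bash
python3 - <<'E'
from h import *
import pickle
np.set_printoptions(precision=4,suppress=True)
s=read_state();C=cam("wrist",s);S,T=cam("scene"),cam("top")
R=Ro.from_rotvec(s["tcp_rot"]).as_matrix();print(s["time"],s["tool_pos"],R)
X,e=tri((C,(254.8,212)),(S,(138.4,163.0)));print("tip",X,e,R.T@(X-s["tool_pos"]))
print("wrist only, x at depth .067:",R.T@(atz(C,(254.8,212),s["tool_pos"][2]-.067)-s["tool_pos"]))
W=cam("wrist",pickle.load(open("w1.pkl","rb")))
print("reset",atz(W,(289,185),.104),tri((S,(271.6,207.1)),(T,(234.2,181.2)),(W,(289,185))))
print("port",atz(W,(307,62),.12),tri((S,(317.5,209.2)),(T,(198,177.5)),(W,(307,62))))
E
```

```text
6.3667 [ 0.4517 -0.2996  0.2394] [[ 0.      1.     -0.0025]
 [ 1.     -0.      0.0019]
 [ 0.0019 -0.0025 -1.    ]]
tip [ 0.4506 -0.3031  0.1719] [np.float64(0.0010078333864677344), np.float64(0.0010078333864677093)] [-0.0037 -0.0009  0.0675]
wrist only, x at depth .067: [-0.0045 -0.0007  0.067 ]
reset [0.5448 0.1132 0.104 ] (array([0.5438, 0.1134, 0.1057]), [np.float64(0.0016565774419884066), np.float64(0.0020212464672432332), np.float64(0.0009065638549178282)])
port [0.5568 0.2385 0.12  ] (array([0.5569, 0.2384, 0.1181]), [np.float64(0.0013049805228230599), np.float64(0.0015063485615200438), np.float64(0.0002557280407490468)])
```

Request:
jog_arm --turn '[[0, 0, 0], [0, 0, 0], [0, 0, 0], [0, 0, 0], [0, 0, 0], [0, 0, 0], [0, 0, 0], [0, 0, 0], [0, 0, 0], [0, 0, 0], [0, 0, 0], [0, 0, 0], [0, 0, 0], [0, 0, 0], [0, 0, 0], [0, 0, 0], [0, 0, 0], [0, 0, 0]]' --delta_pos '[[0.0379, 0.0085, 0], [0.0379, 0.0085, 0], [0.0379, 0.0085, 0], [0.0379, 0.0085, 0], [0.0379, 0.0085, 0], [0.0379, 0.0085, 0], [0.0379, 0.0085, 0], [0.0379, 0.0085, 0], [0.0379, 0.0085, 0], [0.0379, 0.0085, 0], [0.0379, 0.0085, 0], [0, 0, 0], [0, 0, 0.01], [0, 0, 0.02], [0, 0, 0.02], [0, 0, 0], [0, 0, 0], [0, 0, 0]]' --gripper '[0.005, 0.005, 0.005, 0.005, 0.005, 0.005, 0.005, 0.005, 0.005, 0.005, 0.005, 0.005, 0.005, 0.005, 0.005, 0.005, 0.005, 0.005]'

```text
time: 7.87
tool_pos: [0.546, 0.1156, 0.1913]
tcp_rot: [-2.223, -2.22, 0.001]
wrist_force: [-0.3, 0.7, 0.1]
width: 0.168
grip_force: 68.6
```

```bash
python3 - <<'E'
from h import *
np.set_printoptions(precision=4,suppress=True)
s=read_state();im=vision.read_camera("wrist");sc=vision.read_camera("scene");tp=vision.read_camera("top")
print(s["tool_pos"],Ro.from_rotvec(s["tcp_rot"]).as_matrix(),s["wrist_force"],s["width"])
C=cam("wrist",s);S=cam("scene")
tip=s["tool_pos"]+Ro.from_rotvec(s["tcp_rot"]).as_matrix()@[-.004,-.0008,.067];print("tip",tip)
P=[tip,[.5445,.1132,.108],[.5568,.2385,.12]]
print(proj(C,P),proj(S,P))
def c(i,x,y,w=80,h=60): return cv2.resize(i[y:y+h,x:x+w],(400,300),interpolation=cv2.INTER_CUBIC)
a=proj(S,P)[0].astype(int)
print(a)
m=np.hstack([c(sc,a[0]-40,a[1]-30),c(im,196,145,120,90)])[:,:,::-1]
cv2.imwrite("pics/m4.png",m)
E
```

```text
[0.546  0.1156 0.1913] [[ 0.0013  1.     -0.0004]
 [ 1.     -0.0013 -0.0003]
 [-0.0003 -0.0004 -1.    ]] [-0.2954  0.6776  0.0799] 0.16837327703989421
tip [0.5452 0.1116 0.1243]
[[254.5873 211.3159]
 [253.6887 200.7016]
 [274.7933   1.0986]] [[270.4029 201.8609]
 [270.9336 206.6577]
 [317.1023 208.6472]]
[270 201]
```

View pics/m4.png

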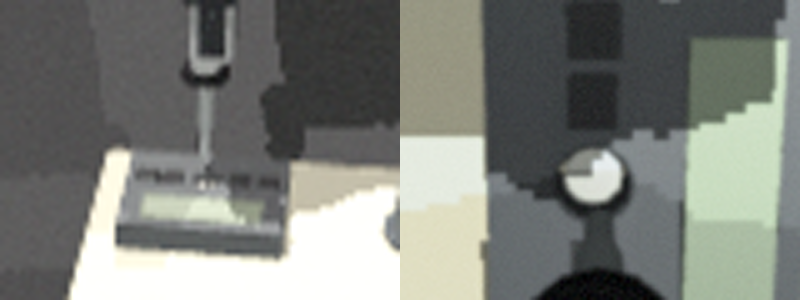

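The tip hangs just short of the hole. The key disc is at wrist (254.5,198.5) and the tip edge at (256,210), so I correct by +2.5 mm in y and go down.

Request:
jog_arm --turn '[[0, 0, 0], [0, 0, 0], [0, 0, 0], [0, 0, 0], [0, 0, 0]]' --delta_pos '[[0.0025, -0.0005, 0.0], [0, 0, 0.01], [0, 0, 0.01], [0, 0, 0], [0, 0, 0]]' --gripper '[0.005, 0.005, 0.005, 0.005, 0.005]'

```text
time: 8.43
tool_pos: [0.5445, 0.1191, 0.1698]
tcp_rot: [-2.22, -2.221, 0.003]
wrist_force: [0.3, -0.9, -0.6]
width: 0.169
grip_force: 68.7
```

Request:
jog_arm --turn '[[0, 0, 0], [0, 0, 0], [0, 0, 0], [0, 0, 0]]' --delta_pos '[[0, 0, 0.002], [0, 0, 0.002], [0, 0, 0], [0, 0, 0]]' --gripper '[0.005, 0.005, 0.005, 0.005]'

```text
time: 8.77
tool_pos: [0.5456, 0.1192, 0.1676]
tcp_rot: [2.221, 2.221, 0.0]
wrist_force: [-0.0, -0.5, 0.9]
width: 0.172
grip_force: 68.8
```

Request:
jog_arm --turn '[[0, 0, 0], [0, 0, 0], [0, 0, 0], [0, 0, 0]]' --delta_pos '[[0, 0, 0.002], [0, 0, 0.001], [0, 0, 0], [0, 0, 0]]' --gripper '[0.005, 0.005, 0.005, 0.005]'

```text
time: 9.1
tool_pos: [0.5459, 0.1192, 0.1649]
tcp_rot: [2.221, 2.221, 0.001]
wrist_force: [-1.0, 0.7, 4.6]
width: 0.167
grip_force: 69.3
```

Request:
jog_arm --turn '[[0, 0, 0], [0, 0, 0], [0, 0, 0], [0, 0, 0]]' --delta_pos '[[0, 0, 0.002], [0, 0, 0.001], [0, 0, 0], [0, 0, 0]]' --gripper '[0.005, 0.005, 0.005, 0.005]'

```text
time: 9.43
tool_pos: [0.5464, 0.1193, 0.1644]
tcp_rot: [2.221, 2.221, 0.003]
wrist_force: [-5.5, -0.4, 16.5]
width: 0.166
grip_force: 70.9
```

The key met its hard stop at TCP z 0.1645, which puts the tip at 0.098 as expected. Now I retract and move over the port.

Request:
jog_arm --turn '[[0, 0, 0], [0, 0, 0], [0, 0, 0], [0, 0, 0], [0, 0, 0], [0, 0, 0], [0, 0, 0], [0, 0, 0], [0, 0, 0], [0, 0, 0], [0, 0, 0], [0, 0, 0]]' --delta_pos '[[0, 0, -0.01], [0, 0, -0.015], [0, 0, -0.02], [0, 0, 0], [0, 0, 0], [0.0313, 0.003, 0], [0.0313, 0.003, 0], [0.0313, 0.003, 0], [0.0313, 0.003, 0], [0, 0, 0], [0, 0, 0], [0, 0, 0]]' --gripper '[0.005, 0.005, 0.005, 0.005, 0.005, 0.005, 0.005, 0.005, 0.005, 0.005, 0.005, 0.005]'

```text
time: 10.43
tool_pos: [0.5565, 0.2438, 0.2044]
tcp_rot: [-2.22, -2.222, 0.005]
wrist_force: [0.6, 0.2, -0.9]
width: 0.17
grip_force: 68.8
```

```bash
python3 - <<'E'
from h import *
np.set_printoptions(precision=4,suppress=True)
s=read_state();im=vision.read_camera("wrist");sc=vision.read_camera("scene")
print(s["tool_pos"],Ro.from_rotvec(s["tcp_rot"]).as_matrix(),s["wrist_force"],s["width"])
C=cam("wrist",s);S=cam("scene")
tip=s["tool_pos"]+Ro.from_rotvec(s["tcp_rot"]).as_matrix()@[-.0055,0,.0665];print("tip",tip)
P=[tip,[.545,.1132,.108],[.5568,.2385,.12]]
print(proj(C,P),proj(S,P))
def c(i,x,y,w=80,h=60): return cv2.resize(i[y:y+h,x:x+w],(400,300),interpolation=cv2.INTER_CUBIC)
a=proj(S,P)[0].astype(int);print(a)
cv2.imwrite("pics/m5.png",np.hstack([c(sc,a[0]-55,a[1]-30),c(im,196,145,120,90)])[:,:,::-1])
E
```

```text
[0.5565 0.2438 0.2044] [[-0.0008  1.     -0.0027]
 [ 1.      0.0008 -0.0017]
 [-0.0017 -0.0027 -1.    ]] [ 0.6155  0.2458 -0.8834] 0.1695530521460062
tip [0.5564 0.2381 0.1379]
[[255.7711 213.6632]
 [242.5556 332.4261]
 [256.4011 203.7516]] [[317.529  203.0276]
 [270.9166 206.7597]
 [317.1023 208.6472]]
[317 203]
```

View pics/m5.png

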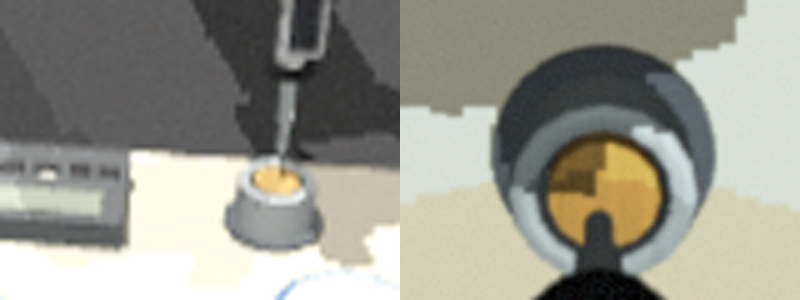

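The tip, at wrist (255,209), stands over the brass plunger, which is centred at (258,202). The readout's key looks up again. I now descend in steps.

Request:
jog_arm --turn '[[0, 0, 0], [0, 0, 0], [0, 0, 0], [0, 0, 0], [0, 0, 0]]' --delta_pos '[[0.001, 0.001, 0.008], [0, 0, 0.008], [0, 0, 0.004], [0, 0, 0], [0, 0, 0]]' --gripper '[0.005, 0.005, 0.005, 0.005, 0.005]'

```text
time: 10.95
tool_pos: [0.5583, 0.2447, 0.186]
tcp_rot: [-2.222, -2.221, 0.002]
wrist_force: [-0.1, -0.6, 1.9]
width: 0.17
grip_force: 68.9
```

Request:
jog_arm --turn '[[0, 0, 0], [0, 0, 0], [0, 0, 0], [0, 0, 0]]' --delta_pos '[[0, 0, 0.002], [0, 0, 0.001], [0, 0, 0], [0, 0, 0]]' --gripper '[0.005, 0.005, 0.005, 0.005]'

```text
time: 11.28
tool_pos: [0.5586, 0.2452, 0.1836]
tcp_rot: [2.221, 2.221, 0.0]
wrist_force: [-1.0, -1.9, 2.7]
width: 0.167
grip_force: 68.9
```

Request:
jog_arm --turn '[[0, 0, 0], [0, 0, 0], [0, 0, 0], [0, 0, 0], [0, 0, 0], [0, 0, 0]]' --delta_pos '[[0, 0, 0.0015], [0, 0, 0.0015], [0, 0, 0.0015], [0, 0, 0], [0, 0, 0], [0, 0, 0]]' --gripper '[0.005, 0.005, 0.005, 0.005, 0.005, 0.005]'

```text
time: 11.78
tool_pos: [0.5587, 0.2454, 0.179]
tcp_rot: [2.221, 2.221, 0.0]
wrist_force: [0.4, -1.0, 3.3]
width: 0.168
grip_force: 69.0
```

```bash
python3 - <<'E'
from h import *
np.set_printoptions(precision=4,suppress=True)
z=[];f=[]
for k in range(8):
    sc=vision.read_camera("wrist");s=read_state();z.append(s["tool_pos"]);f.append(s["wrist_force"])
print(np.array(z)[:,2],np.array(f)[:,2],np.mean(f,0))
cv2.imwrite("pics/m6.png",cv2.resize(sc[145:235,196:316],(640,480),interpolation=cv2.INTER_CUBIC)[:,:,::-1])
E
```

```text
[0.179  0.179  0.179  0.179  0.179  0.1789 0.1789 0.1789] [4.695  4.485  4.7734 4.6827 4.2003 4.5233 4.4198 5.0899] [-0.4911 -1.6569  4.6087]
```

View pics/m6.png

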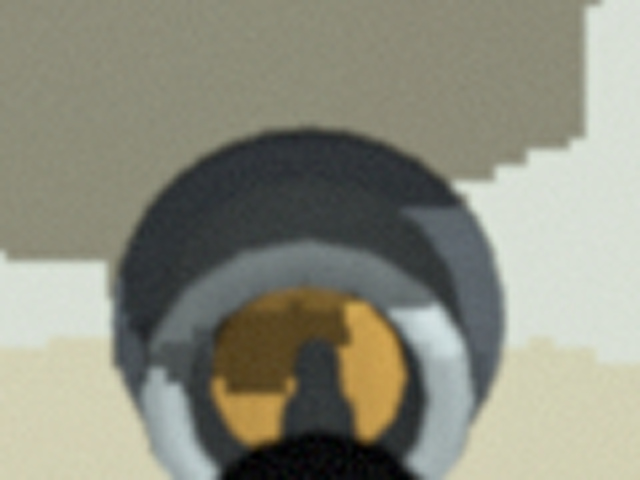

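The plunger is sunk inside the rim with the tip on it. Height gives 7.5 mm of travel and force (4.6 N) gives 7.2 mm, so both are inside the tolerance, and the reading is steady. I hand in.

```bash
python3 -c "
from workcell import ticket
print(ticket.finish_job())"
```

```text
the job is handed in; nothing more can be done
None
```

I handed the job in with the reset key pressed to its hard stop and released, and the gripped stylus holding the bleed plunger about 7.3 mm down (from height and force readings); no verdict came back.

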